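Hang the small cabinet's door on its pintles

TASK

The small wooden cabinet on the desk has lost its door. Take the wooden door out of its stand and hang it on the cabinet, so that both of its hinge eyes sit fully down on the cabinet's two upright pintles, and let go; it may stay swung open. Leave the white door standing in its stand.

Things in the scene. Friction and masses are not known exactly. Their poses are not given: they have to be found in the camera images.
- oak_door_centre (a point): Wooden door, 0.2 kg, upright in a black stand whose slot holds its lowest 27 mm; pull straight up. Panel 76 mm wide (x), 14 thick (y), 160 high (z up); the point is its centre. x points to the edge with two brass hinge eyes. Pinch the top edge across the 14 mm at mid-width; straps 18 mm thick start 21 mm from there towards the eyes. Wood and white door may swap sides.
- oak_door_eye (a point): Lower hinge eye of the wooden door: upright ring, bore 23 mm, 30 outside, 16 high. The point: bore axis at the ring's underside, 62 mm along the door's x from the panel's centre and 55 below it. The upper eye is 105 mm straight above. Bring the door level to the hinge from the cabinet's front with the eyes 35 to 70 mm above their seats, then lower; higher, the lower eye meets the upper pintle.
- pintle (a point): Lower pintle of the fixed wooden cabinet (80 deep, 124 wide, 180 high). The point: hinge axis, at the seat for the lower eye's underside. The pintle stands 30 mm above it, 20 thick, polished, tapering: an eye 8 mm off still enters. The upper one is 105 mm above. x points into the cabinet, its front 28 mm behind the axis. Hang the door with its x along this x (square to the front), within 0.8 rad.
- white_door_centre (a point): Centre of a white door with steel eyes, otherwise of the same shape and size, in another such stand. To be left standing there.
Not all that is in view belongs to the job. Of the things shaped like the part that bears oak_door_centre, the wooden one is meant.

How it is judged (in metres and radians):
At the end, for the whole second after the job is handed in: The wooden door hangs at rest: its lower eye is on the lower pintle's axis within 10 mm and within 8 mm of its seat in height, and the door is upright within 8 degrees (so the upper eye is on the upper pintle too), at any opening angle. The white door is within 30 mm of where it stood (horizontal distance between oak_door_eye and pintle below 0.01 m and z of oak_door_eye in the frame of pintle between -0.008 and 0.008 m and angle between oak_door_centre's own z axis and vertical below 0.14 rad and linear speed of oak_door below 0.03 m/s and distance of white_door_centre from where it was at the start of the episode below 0.03 m); the robot touches nothing.
It fails at once if the white door is moved more than 30 mm or knocked over (distance of white_door_centre from where it was at the start of the episode above 0.03 m or angle between white_door_centre's own z axis and vertical above 0.35 rad).
It also fails if it takes over 40 s, if anything falls off the work surface, if the arm or the gripper's body presses on something with over 40 N, if the wrist force passes 120 N, or if a joint passes its speed limit or range.

ROBOT

A 6-joint arm with a two-finger parallel gripper is mounted at the origin on a cart in front of the work surface, level with it; the furniture and walls round the work are solid. World frame = base frame: x ahead of the robot, y to its left, z up, the work surface at z = 0. Lengths are in mm, angles in degrees, forces in N, time in s.
With the tool pointing down it reaches from about 350 to 850 mm from the base axis. Payload 8.1 kg.
Tool frame: the origin (TCP) lies between the finger pads; the fingertips stand 25 mm ahead of it and the grasp point (between the pads) lies 6 mm ahead of it (r.tcp_to_tips is the distance from the TCP to the fingertips, in mm); z points along the fingers, y is the line along which they close (so a half turn about z gives the same grasp; the last joint's range is limited). The gripper opens to 85 mm and grips with 20 to 120 N. Pads are 22 mm wide; open, the fingers measure 114 mm over their backs; the gripper's body (76 mm by 85 mm) begins 54 mm behind the grasp point. The pads swing forward as they close: fully open they stand 13 mm farther back than shut.
Start: joints at [69.993, 7.471, 85.268, -0, 87.261, -4.893], TCP at [156.428, 579.254, 219.392] pointing down, gripper open.
Joint ranges: [-169.43, 169.43], [-51.17, 129.36], [1.28, 143.12], [-76.62, 256.62], [0, 156.53], [-152.29, 152.29]. Speed limits (degrees/s): [136.94, 136.94, 159.86, 180, 180, 180].

INTERFACE

Orientations are given as [roll, pitch, yaw] about the fixed x, y, z axes, in that order (R = Rz(yaw) Ry(pitch) Rx(roll)).
In Python, from bench import r gives the robot as it stands.
- The arm moves only by the tool apply_moves, never from a script. Its arguments are lists of equal length, an entry for each row: "angular": the turn, a rotation vector about the world's x, y, z in units of 8 degrees (1.0 is 8 degrees), a list of three; "travel": the shift along the world's x, y, z in units of 40 mm (1.0 is 40 mm), a list of three; "jaw": the opening, from 0 (shut) to 1 (fully open). A call has 1 to 20 rows; each row shifts and turns the commanded pose from where the row before left it; what a row does not reach is not made up. A row lasts 1/8 s, in which the tool goes at most 62.5 mm and 10.7 degrees, less where a joint would pass 70% of its speed; a pose out of reach is approached as far as the arm can. A call is refused whole if a number of a shift passes 1 or a number of a turn 1, either way. A call with a gripper value outside its range is refused whole. The fingers move at their own pace and stop on an object; "force" is the grip in N (left out, the last holds). Time passes only in rows, so rows that do not move let the fingers close. It gives the time, the measured TCP pose, the force, the opening and the grip force at its end, in the units of the state.
- r.sense(): the state, without advancing time (a new reading comes with each control period).
- r.snapshot(name): name is "side" or "top"; returns a dict with "color" (480x640x3 uint8, red, green, blue), "fx", "fy", "cx", "cy" (pixels), "R" (3x3) and "t" (3): a world point X has camera coordinates R X + t. Camera axes: x right, y down, z forward; pixel columns grow to the right and rows downward; lengths in mm; the calibration is good to about 2 mm. A picture is of the moment at which its call begins. There is no depth.
- r.hand_in(): hands the job in; it is judged then, once.
The state is a dict: "time": time; "joint_pos": joint angles; "qd": joint speeds; "joint_efforts": joint torques, N m; "tool_pos": TCP position; "tcp_rot": TCP orientation; "ft_force": force on the tool from outside, world axes, zero at the start; "wrist_torque": the same for the moment, N m; "finger_gap": finger opening in mm; "grip_force": force on a finger pad.
Only numpy, scipy, OpenCV 4.12 (cv2) and the standard library are available. Lean on these libraries where they do the work, as an engineer would, in place of code of your own. Each camera call takes 0.05 s, during which the arm holds its last target. There are 200 camera calls.

## Working session

There is one attempt and no reset: what is moved stays moved. The work goes in short steps, Python scripts to look and compute and a tool call to move; the robot and the scene stay as the last step left them, time stands still between calls to the robot, and variables do not carry over. Pictures are saved under pics/ and viewed, at most 10 in all, crops included, and the job is handed in when it is done.

Besides the shell and the picture viewer there is one more tool, called after "Request:" by a JSON object that holds its "op" and its "data", one argument or row to a line. apply_moves: Moves the arm, as the interface text tells. Its arguments: {"type":"object","properties":{"angular":{"type":"array"},"travel":{"type":"array"},"jaw":{"type":"array"},"force":{"type":"number"}},"required":["angular","travel","jaw"]}

```bash
mkdir -p pics; python3 - <<'E'
from bench import r
import cv2,pickle
for n in("side","top"):
    s=r.snapshot(n); pickle.dump(s,open(n+"0.pkl","wb")); cv2.imwrite(f"pics/{n}0.png",s["color"][:,:,::-1])
    print(n,s["fx"],s["fy"],s["cx"],s["cy"],s["R"],s["t"])
E
```

```text
side 497.2534956058839 497.2534956058839 318.4381085784465 239.61135939981082 [[ 0.86041901 -0.50951005  0.00886769]
 [-0.19116264 -0.33885301 -0.92121413]
 [ 0.47237271  0.79093498 -0.38895486]] [-478.8355939   139.48253224 1163.47832789]
top 598.1436876240641 598.1436876240641 316.2594912439649 235.3841958013932 [[ 0.02051129 -0.99972322  0.01152283]
 [-0.99446564 -0.02158853 -0.10282034]
 [ 0.10304064 -0.00935008 -0.9946332 ]] [ -67.57711421  494.30244632 1487.66331673]
```

View pics/side0.png

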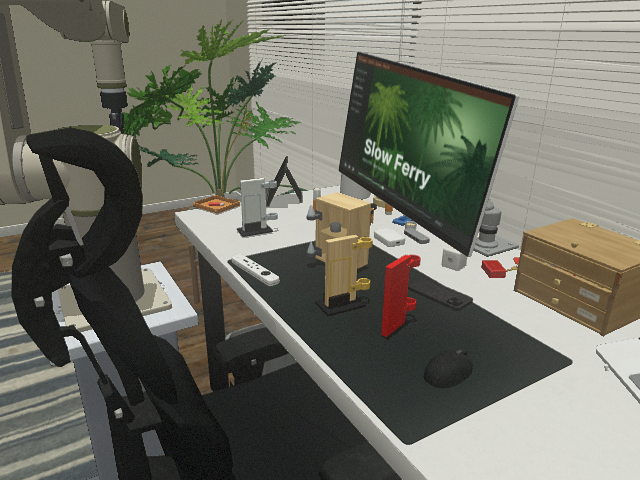

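View pics/top0.png

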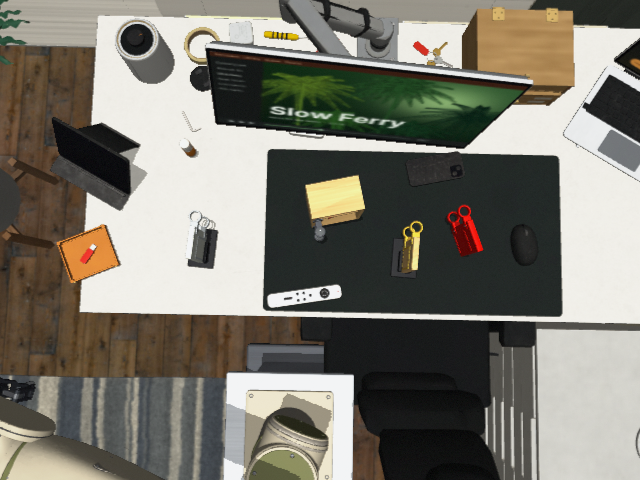

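Side view: white door (255,205), wooden door (343,270), a red lookalike (400,295) and the small cabinet (343,230) with dark pintles at (312,212)/(312,247). Top view: white door (203,240), wooden door (408,250), red one (465,230), cabinet (335,200), pintle (320,232). The wood-coloured one with brass eyes fits the description, and the box at top right is not the cabinet. I'll confirm with one enlarged crop.

```bash
python3 - <<'E'
import cv2,numpy as np
a=cv2.imread("pics/side0.png")[175:320,290:440]; b=cv2.imread("pics/top0.png")[165:290,295:435]
a=cv2.resize(a,None,fx=4,fy=4,interpolation=cv2.INTER_CUBIC);b=cv2.resize(b,None,fx=5,fy=5,interpolation=cv2.INTER_CUBIC)
cv2.imwrite("pics/c1.png",a);cv2.imwrite("pics/c2.png",b)
E
```

```text
(no output)
```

View pics/c1.png

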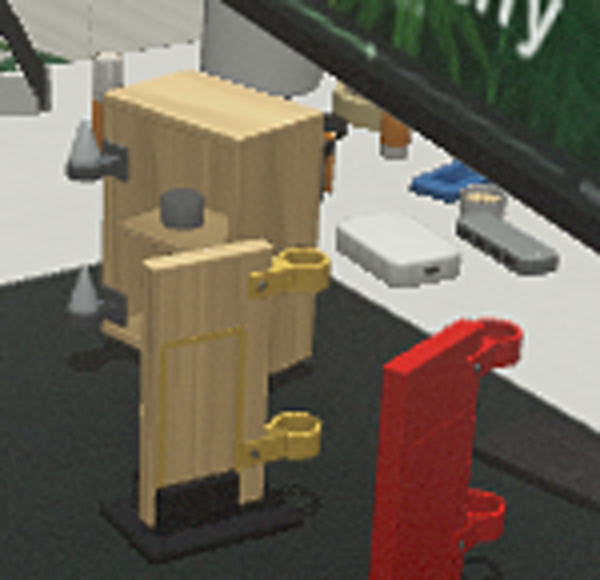

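View pics/c2.png

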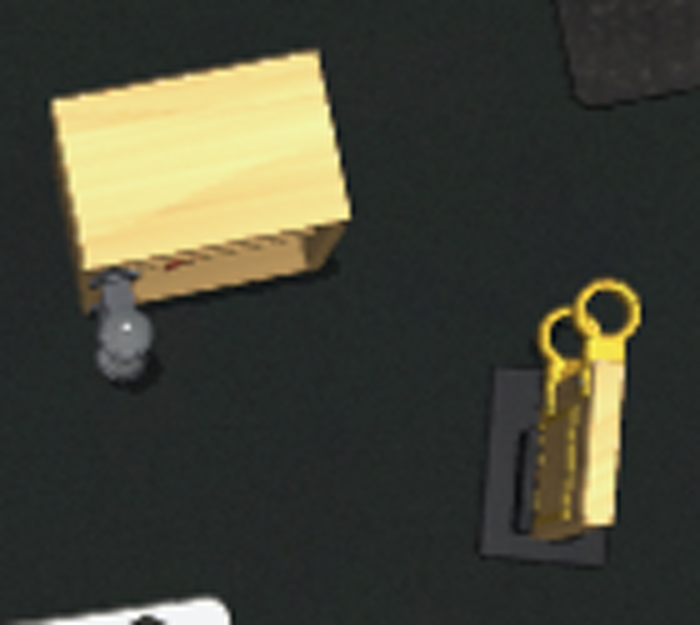

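The crops show wood grain, brass eyes and a brass inlay on the door at side (343,270) / top (408,250). The other lookalikes are red and white. The cabinet's pintle tips are at side crop (84,122) and (84,265). Next I'll triangulate.

```bash
cat >h.py <<'E'
import numpy as np,cv2,pickle
def P(s): return np.array([[s["fx"],0,s["cx"]],[0,s["fy"],s["cy"]],[0,0,1]])@np.c_[s["R"],s["t"]]
def tri(S,T,a,b):
    X=cv2.triangulatePoints(P(S),P(T),np.float64(a).reshape(2,1),np.float64(b).reshape(2,1)).ravel();X=X[:3]/X[3]
    e=[]
    for c,p in((S,a),(T,b)):
        q=P(c)@np.r_[X,1];e.append(np.hypot(*(q[:2]/q[2]-p)))
    return X.round(1),np.round(e,1)
def ray(s,p,z):
    d=s["R"].T@np.array([(p[0]-s["cx"])/s["fx"],(p[1]-s["cy"])/s["fy"],1]);o=-s["R"].T@s["t"]
    return o+d*(z-o[2])/d[2]
E
python3 - <<'E'
from h import *
S=pickle.load(open("side0.pkl","rb"));T=pickle.load(open("top0.pkl","rb"))
s=lambda x,y:np.array([290+x/4-.4,175+y/4-.4]);t=lambda x,y:np.array([295+x/5-.4,165+y/5-.4])
for n,a,b in [("door top out",(148,263),(598,525)),("door top hinge",(269,244),(610,360)),("upeye top",(303,259),(607,312)),
 ("loweye top",(296,424),(567,338)),
 ("uptip",(84,122),(127,328)),("lowtip",(84,265),(122,362)),
 ("cab FL",(105,93),(85,268)),("cab FR",(240,138),(350,215)),("cab BR",(325,113),(320,50)),("cab BL",(190,70),(52,100))]:
    print(n,*tri(S,T,s(*a),t(*b)))
print("top rays: door@163",[ray(T,t(*p),163).round(1) for p in((598,525),(613,360))],"eye up",ray(T,t(607,312),150).round(1))
print("cab top@180",[ray(T,t(*p),180).round(1) for p in((85,268),(350,215),(320,50),(52,100))])
E
```

```text
door top out [ 407.7 -281.1  168.4] [0.4 0.3]
door top hinge [ 483.5 -286.6  166.1] [0.2 0.1]
upeye top [ 507.1 -287.4  152.5] [0. 0.]
loweye top [ 507.1 -286.5   47.7] [0.6 0.4]
uptip [493.1 -64.2 169.1] [0.1 0.1]
lowtip [489.4 -64.6  69.7] [1.3 1. ]
cab FL [519.4 -44.5 178.8] [0.3 0.3]
cab FR [ 545.9 -164.8  180.1] [0. 0.]
cab BR [ 621.9 -149.9  179.4] [0.2 0.2]
cab BL [596.7 -27.7 178.1] [0.2 0.2]
top rays: door@163 [array([ 407.5, -281.8,  163. ]), array([ 483.6, -288.4,  163. ])] eye up [ 507.4 -287.9  150. ]
cab top@180 [array([518.8, -44.3, 180. ]), array([ 545.8, -164.8,  180. ]), array([ 622.1, -150.1,  180. ]), array([596. , -27.5, 180. ])]
```

```bash
python3 - <<'E'
from h import *
from bench import r
from scipy.spatial.transform import Rotation as Ro
S=pickle.load(open("side0.pkl","rb"));T=pickle.load(open("top0.pkl","rb"))
st=r.sense();print(st["tool_pos"],st["tcp_rot"],st["finger_gap"]);print(Ro.from_euler('xyz',st["tcp_rot"],degrees=True).as_matrix().round(3))
for z in(34,37,40):
  for h in(30,135):
    q=P(S)@[494.5,-64,z+h,1];u=q[:2]/q[2];q=P(T)@[494.5,-64,z+h,1];v=q[:2]/q[2]
    print(z,h,((u+.4-[290,175])*4).round(0),((v+.4-[295,165])*5).round(0))
print("red",ray(T,(465,230),100).round(0),"white",ray(T,(203,240),100).round(0))
E
```

```text
[156.23567035 578.76952587 218.42576738] [-1.79903713e+02 -9.04323005e-03  1.64885864e+02] 85.35379810666568
[[-0.965  0.261 -0.001]
 [ 0.261  0.965 -0.002]
 [ 0.    -0.002 -1.   ]]
34 30 [ 85. 272.] [123. 349.]
34 135 [ 85. 122.] [127. 325.]
37 30 [ 85. 267.] [123. 348.]
37 135 [ 85. 117.] [127. 324.]
40 30 [ 85. 263.] [123. 347.]
40 135 [ 85. 113.] [127. 323.]
red [ 509. -415.  100.] white [471. 215. 100.]
```

Request:
{"op": "apply_moves", "data": {
  "angular": [
    [0,0,0.2],
    [0,0,0.2],
    [0,0,0.2],
    [0,0,0.2],
    [0,0,0.2],
    [0,0,0.2],
    [0,0,0.2],
    [0,0,0],
    [0,0,0],
    [0,0,0],
    [0,0,0],
    [0,0,0],
    [0,0,0],
    [0,0,0],
    [0,0,0],
    [0,0,0],
    [0,0,0],
    [0,0,0],
    [0,0,0],
    [0,0,0]
  ],
  "travel": [
    [0.9,-1,0.45],
    [0.9,-1,0.45],
    [0.9,-1,0.45],
    [0.9,-1,0.45],
    [0.9,-1,0],
    [0.9,-1,0],
    [0.9,-1,0],
    [0.9,-1,0],
    [0,-1,0],
    [0,-1,0],
    [0,-1,0],
    [0,-1,0],
    [0,-1,0],
    [0,-1,0],
    [0,-1,0],
    [0,-1,0],
    [0,-1,0],
    [0,-1,0],
    [0,-1,0],
    [0,-1,0]
  ],
  "jaw": [1,1,1,1,1,1,1,1,1,1,0.6,0.6,0.6,0.6,0.6,0.6,0.6,0.6,0.6,0.6],
  "force": 60
}}

```text
time: 2.6
tool_pos: [444.1, -222.0, 291.0]
tcp_rot: [180.0, -0.0, 176.1]
ft_force: [0.4, 0.4, -0.0]
finger_gap: 51.3
grip_force: 0.0
```

Request:
{"op": "apply_moves", "data": {
  "angular": [
    [0,0,0],
    [0,0,0],
    [0,0,0],
    [0,0,0],
    [0,0,0],
    [0,0,0],
    [0,0,0]
  ],
  "travel": [
    [0.03,-0.8,0],
    [0,-0.77,-0.3],
    [0,0,-0.5],
    [0,0,-0.5],
    [0,0,-0.5],
    [0,0,-0.2],
    [0,0,0]
  ],
  "jaw": [0.6,0.6,0.6,0.6,0.6,0.6,0.6]
}}

```text
time: 3.48
tool_pos: [445.4, -282.9, 210.7]
tcp_rot: [180.0, -0.1, 176.1]
ft_force: [0.4, 0.4, -0.2]
finger_gap: 51.3
grip_force: 0.0
```

```bash
python3 - <<'E'
from bench import r
import cv2,numpy as np
s=r.snapshot("side")["color"];t=r.snapshot("top")["color"]
a=cv2.resize(s[130:330,260:430],(510,600),interpolation=3)
b=cv2.resize(t[200:300,370:440],(280,400),interpolation=3)
o=np.zeros((600,790,3),np.uint8);o[:,:510]=a;o[:400,510:]=b
cv2.imwrite("pics/g1.png",o[:,:,::-1]);print(r.sense()["tool_pos"],r.sense()["ft_force"])
E
```

```text
[ 446.0393377  -283.56903516  212.20277848] [-0.63731092 -0.57492208 -0.09146493]
```

View pics/g1.png

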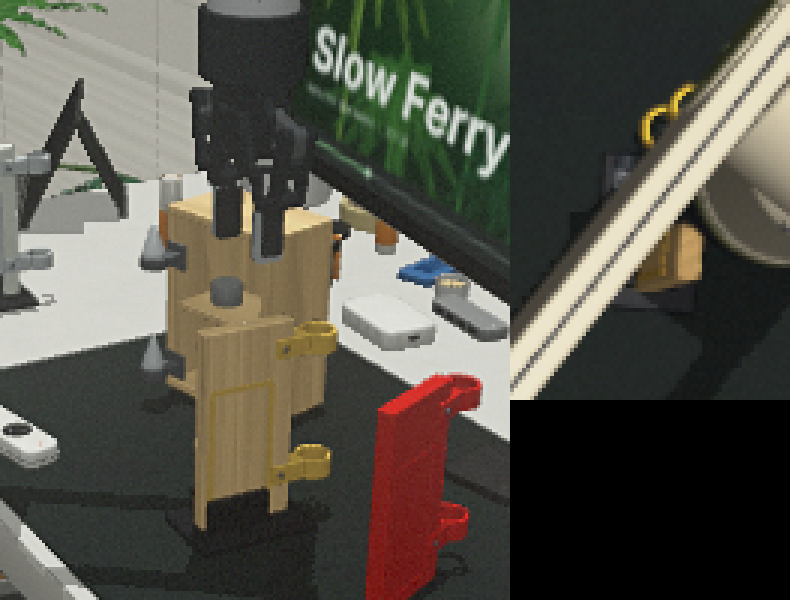

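The fingers at crop (228–270, 240) straddle the door's top mid-width at (245,325), aligned. I'll lower and grip.

Request:
{"op": "apply_moves", "data": {
  "angular": [
    [0,0,0],
    [0,0,0],
    [0,0,0],
    [0,0,0],
    [0,0,0],
    [0,0,0],
    [0,0,0],
    [0,0,0],
    [0,0,0]
  ],
  "travel": [
    [0,0,-0.4],
    [0,0,-0.4],
    [0,0,-0.4],
    [0,0,0],
    [0,0,0],
    [0,0,0],
    [0,0,0],
    [0,0,0],
    [0,0,0]
  ],
  "jaw": [0.6,0.6,0.6,0.6,0,0,0,0,0],
  "force": 60
}}

```text
time: 4.7
tool_pos: [445.7, -283.6, 163.5]
tcp_rot: [-180.0, 0.0, 176.1]
ft_force: [0.7, -0.3, -0.7]
finger_gap: -0.2
grip_force: 0.0
```

```bash
python3 - <<'E'
from bench import r
import cv2,numpy as np,pickle
S=r.snapshot("side");T=r.snapshot("top");pickle.dump((S,T),open("g2.pkl","wb"))
s=S["color"];t=T["color"]
a=cv2.resize(s[150:330,280:430],(500,600),interpolation=3)
b=cv2.resize(t[200:300,370:440],(280,400),interpolation=3)
o=np.zeros((600,790,3),np.uint8);o[:,:500]=a;o[:400,510:]=b
cv2.imwrite("pics/g2.png",o[:,:,::-1]);q=r.sense();print(q["tool_pos"],q["ft_force"],r.tcp_to_tips,q["finger_gap"],q["grip_force"])
E
```

```text
[ 445.62367534 -283.57408372  163.43135907] [ 0.04563795  0.18775076 -0.71362078] 25.0 -0.1846127607986573 0.0
```

View pics/g2.png

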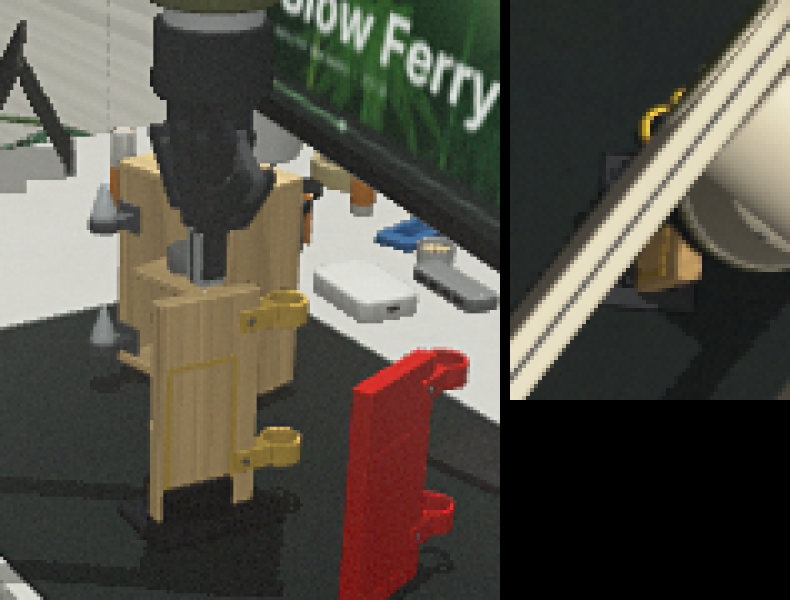

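```bash
python3 - <<'E'
from h import *
S,T=pickle.load(open("g2.pkl","rb"))
k=10/3
for p in((445.6,-283.6,138.4),(445.6,-283.6,167),(445.6,-270,138.4),(407.7,-281.1,168),(483.5,-286.6,168),(407.7,-281.1,7),(437,-283.6,190),(437,-283.6,167)):
    q=P(S)@[*p,1];u=q[:2]/q[2];print(p,((u+.35-[280,150])*k).round(0))
E
```

```text
(445.6, -283.6, 138.4) [205. 335.]
(445.6, -283.6, 167) [207. 295.]
(445.6, -270, 138.4) [194. 327.]
(407.7, -281.1, 168) [155. 303.]
(483.5, -286.6, 168) [257. 284.]
(407.7, -281.1, 7) [152. 520.]
(437, -283.6, 190) [196. 264.]
(437, -283.6, 167) [195. 297.]
```

```bash
python3 - <<'E'
from h import *
S,T=pickle.load(open("g2.pkl","rb"))
print("g1 expect, crop px")
for z in(190,200,210,220,230):
  for dy in(-29,29):
    q=P(S)@[446,-283.6+dy,z,1];u=q[:2]/q[2];print(z,dy,((u+.35-[260,130])*3).round(0))
a=cv2.imread("pics/g2.png")[225:325,130:280]
cv2.imwrite("pics/g2z.png",cv2.resize(a,None,fx=5,fy=5,interpolation=0))
c=T["color"];cv2.imwrite("pics/t2.png",c[150:330,250:490,::-1].repeat(3,0).repeat(3,1))
E
```

```text
g1 expect, crop px
190 -29 [270. 309.]
190 29 [226. 283.]
200 -29 [270. 296.]
200 29 [226. 270.]
210 -29 [271. 282.]
210 29 [226. 257.]
220 -29 [271. 269.]
220 29 [227. 245.]
230 -29 [272. 256.]
230 29 [227. 232.]
```

View pics/g2z.png

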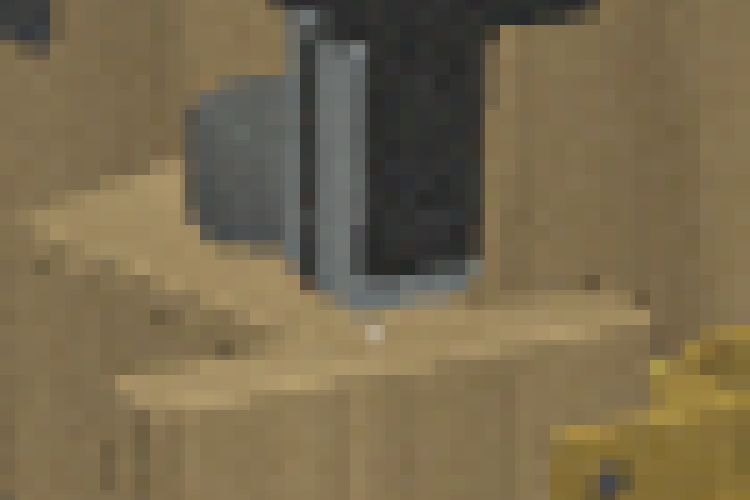

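Zoomed, the shut tips sit just above the door top: tips at z≈174 in the image, though the reported TCP of 163 implies 138. The earlier picture gives the same +35 mm offset, so the reported z reads about 35 mm low. The door hasn't moved. I'll open, go 36 mm lower and grip again.

Request:
{"op": "apply_moves", "data": {
  "angular": [
    [0,0,0],
    [0,0,0],
    [0,0,0],
    [0,0,0],
    [0,0,0],
    [0,0,0],
    [0,0,0],
    [0,0,0],
    [0,0,0],
    [0,0,0],
    [0,0,0],
    [0,0,0]
  ],
  "travel": [
    [0,0,0],
    [0,0,0],
    [0,0,0],
    [0,0,0],
    [0,0,-0.3],
    [0,0,-0.3],
    [0,0,-0.3],
    [0,0,0],
    [0,0,0],
    [0,0,0],
    [0,0,0],
    [0,0,0]
  ],
  "jaw": [0.6,0.6,0.6,0.6,0.6,0.6,0.6,0.6,0,0,0,0],
  "force": 60
}}

```text
time: 6.3
tool_pos: [446.1, -283.9, 128.2]
tcp_rot: [-180.0, 0.1, 176.1]
ft_force: [-0.4, -0.2, 4.3]
finger_gap: 13.1
grip_force: 59.0
```

Request:
{"op": "apply_moves", "data": {
  "angular": [
    [0,0,0],
    [0,0,0],
    [0,0,0],
    [0,0,0],
    [0,0,0],
    [0,0,0],
    [0,0,0.25],
    [0,0,0.25],
    [0,0,0.25],
    [0,0,0.25],
    [0,0,0.25],
    [0,0,0.25],
    [0,0,0.25],
    [0,0,0.25],
    [0,0,0],
    [0,0,0]
  ],
  "travel": [
    [0,0,0.2],
    [0,0,0.3],
    [0,0,0.3],
    [0,0,0.3],
    [0,0,0.25],
    [-0.4,0,0],
    [-0.6,0.4,0],
    [-0.54,0.6,0],
    [0,0.7,0],
    [0,0.7,0],
    [0,0.7,0],
    [0,0.7,0],
    [0,0.6,0],
    [0,0.5,0],
    [0,0,0],
    [0,0,0]
  ],
  "jaw": [0,0,0,0,0,0,0,0,0,0,0,0,0,0,0,0]
}}

```text
time: 8.3
tool_pos: [383.6, -88.0, 181.1]
tcp_rot: [-180.0, -0.0, -167.9]
ft_force: [0.5, 0.0, -2.8]
finger_gap: 13.2
grip_force: 58.8
```

```bash
python3 - <<'E'
from bench import r
import cv2,numpy as np,pickle
S=r.snapshot("side");T=r.snapshot("top");pickle.dump((S,T),open("g3.pkl","wb"))
a=cv2.resize(S["color"][155:305,260:370],(440,600),interpolation=3)
b=cv2.resize(T["color"][185:275,290:360],(350,450),interpolation=3)
o=np.zeros((600,800,3),np.uint8);o[:,:440]=a;o[:450,450:]=b
cv2.imwrite("pics/g3.png",o[:,:,::-1]);q=r.sense();print(q["tool_pos"],q["tcp_rot"],q["ft_force"],q["finger_gap"])
E
```

```text
[383.74939571 -88.23491622 181.23632198] [-1.79989580e+02 -1.92557061e-02 -1.67984559e+02] [ 0.54720589 -0.0835294  -1.10969266] 13.205650191743068
```

View pics/g3.png

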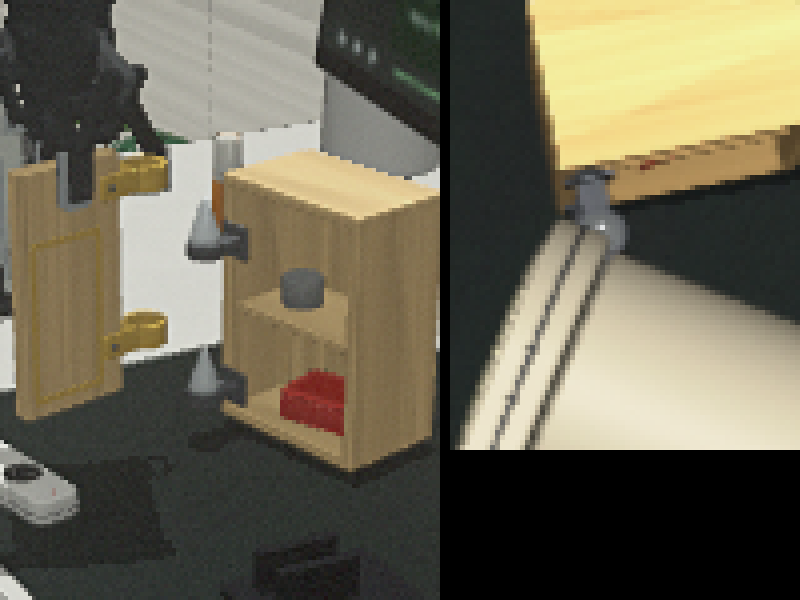

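```bash
python3 - <<'E'
from h import *
S,T=pickle.load(open("g3.pkl","rb"))
pr=lambda p:(lambda q:((q[:2]/q[2]+.4-[260,155])*4).round(0))(P(S)@[*p,1])
e=np.array([384,-88.2])+62*np.array([np.cos(np.radians(12)),np.sin(np.radians(12))])
print(e,"lo",pr([*e,102]),"up",pr([*e,207]),"tips",pr([494,-64,66]),pr([494,-64,171]))
print("corner top outer",pr([384-38*.978,-88.2-38*.208,221]),"bottom outer",pr([384-38*.978,-88.2-38*.208,61]),"bottom hinge",pr([384+38*.978,-88.2+38*.208,61]))
q=S["R"];print("ray dir",(ray(S,(300,240),50)-ray(S,(300,240),150)).round(1))
E
```

```text
[444.64515125 -75.30947517] lo [146. 318.] up [145. 162.] tips [204. 349.] [205. 199.]
corner top outer [ 14. 173.] bottom outer [ 23. 420.] bottom hinge [118. 387.]
ray dir [ 112.9  207.6 -100. ]
```

Projected eyes and corners match the picture within about 1 mm (lower eye at crop (146,318)), and the door hangs level. I'll advance onto the axis, then lower most of the way.

Request:
{"op": "apply_moves", "data": {
  "angular": [
    [0,0,0],
    [0,0,0],
    [0,0,0],
    [0,0,0],
    [0,0,0],
    [0,0,0],
    [0,0,0],
    [0,0,0],
    [0,0,0],
    [0,0,0],
    [0,0,0],
    [0,0,0]
  ],
  "travel": [
    [0.3,0.07,0],
    [0.35,0.08,0],
    [0.35,0.08,0],
    [0.23,0.05,0],
    [0,0,0],
    [0,0,-0.2],
    [0,0,-0.2],
    [0,0,-0.2],
    [0,0,-0.2],
    [0,0,-0.15],
    [0,0,-0.1],
    [0,0,0]
  ],
  "jaw": [0,0,0,0,0,0,0,0,0,0,0,0]
}}

```text
time: 9.9
tool_pos: [433.1, -76.3, 139.2]
tcp_rot: [180.0, -0.0, -167.9]
ft_force: [-0.1, -0.8, -1.0]
finger_gap: 13.1
grip_force: 58.8
```

Request:
{"op": "apply_moves", "data": {
  "angular": [
    [0,0,0],
    [0,0,0],
    [0,0,0],
    [0,0,0]
  ],
  "travel": [
    [0,0,-0.06],
    [0,0,-0.06],
    [0,0,-0.05],
    [0,0,0]
  ],
  "jaw": [0,0,0,0]
}}

```text
time: 10.4
tool_pos: [433.2, -76.5, 132.5]
tcp_rot: [-180.0, -0.0, -167.9]
ft_force: [-0.0, -2.1, -2.9]
finger_gap: 13.1
grip_force: 58.8
```

```bash
python3 - <<'E'
from bench import r
import cv2,numpy as np,pickle
S=r.snapshot("side");pickle.dump(S,open("g4.pkl","wb"))
a=cv2.resize(S["color"][155:305,260:370],(440,600),interpolation=3)
cv2.imwrite("pics/g4.png",a[:,:,::-1]);q=r.sense();print(q["tool_pos"],q["ft_force"],q["wrist_torque"])
E
```

```text
[433.17999582 -76.45287633 132.51616763] [ 0.5026249  -1.06369329 -2.75789272] [-0.31020912 -0.01831614 -0.08654863]
```

View pics/g4.png

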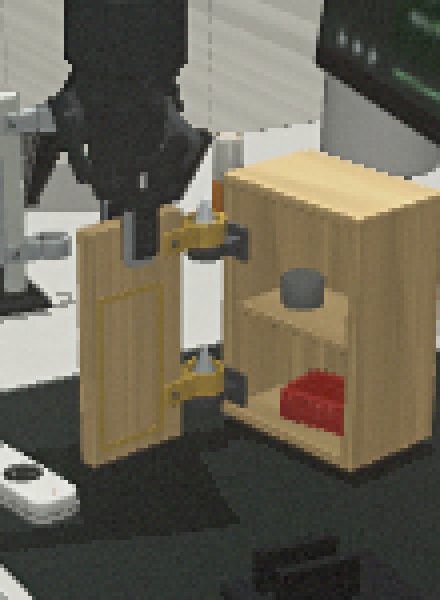

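Both eyes are threaded, with the tips poking through at (204,210) and (204,358). I'll nudge down to contact.

Request:
{"op": "apply_moves", "data": {
  "angular": [
    [0,0,0],
    [0,0,0],
    [0,0,0]
  ],
  "travel": [
    [0,0,-0.04],
    [0,0,-0.02],
    [0,0,0]
  ],
  "jaw": [0,0,0]
}}

```text
time: 10.82
tool_pos: [433.5, -76.6, 131.9]
tcp_rot: [-180.0, 0.0, -167.9]
ft_force: [-7.6, -0.1, 13.7]
finger_gap: 13.1
grip_force: 60.9
```

The contact force rose to 14 N, so the door is seated. Release and rise.

Request:
{"op": "apply_moves", "data": {
  "angular": [
    [0,0,0],
    [0,0,0],
    [0,0,0],
    [0,0,0],
    [0,0,0],
    [0,0,0],
    [0,0,0],
    [0,0,0],
    [0,0,0],
    [0,0,0],
    [0,0,0]
  ],
  "travel": [
    [0,0,0],
    [0,0,0],
    [0,0,0],
    [0,0,0],
    [0,0,0.3],
    [0,0,0.6],
    [0,0,0.8],
    [0,0,0.8],
    [0,0,0.5],
    [0,0,0],
    [0,0,0]
  ],
  "jaw": [0.5,0.5,0.5,0.5,0.5,0.5,0.5,0.5,0.5,0.5,0.5]
}}

```text
time: 12.2
tool_pos: [432.8, -76.2, 249.0]
tcp_rot: [180.0, -0.1, -167.9]
ft_force: [-0.5, -0.4, -0.2]
finger_gap: 42.8
grip_force: 0.0
```

```bash
python3 - <<'E'
from bench import r
import cv2,numpy as np,pickle
S=r.snapshot("side")
a=cv2.resize(S["color"][155:305,230:370],(560,600),interpolation=3)
cv2.imwrite("pics/g5.png",a[:,:,::-1]);q=r.sense();print(q["tool_pos"],q["ft_force"],q["finger_gap"])
E
```

```text
[432.52368765 -76.11997433 248.61807758] [-0.05542222  0.47133103 -0.26973822] 42.451726329104325
```

View pics/g5.png

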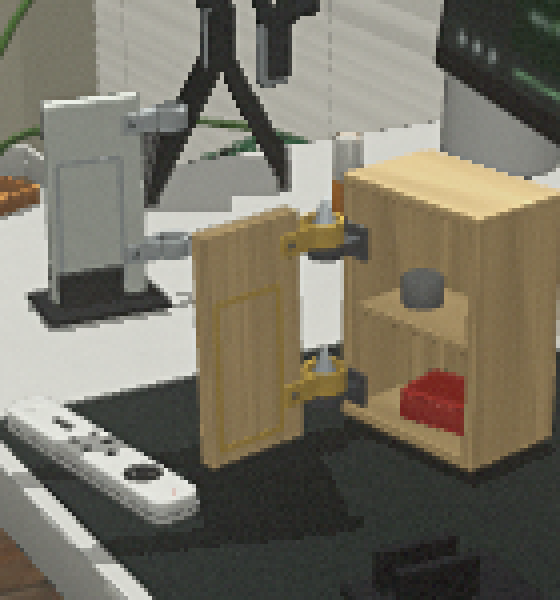

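The wooden door hangs on both pintles (eyes at (320,235) and (320,380)), the gripper is clear above it, and the white door is still in its stand at (95,200). I'll hand in.

```bash
python3 -c "
from bench import r
print(r.hand_in())"
```

```text
the job is handed in; nothing more can be done
None
```

The wooden door hangs on both cabinet pintles with the gripper clear, the white door still stands in its stand, and the job was handed in at about 12 s; the hand-in gave no verdict, and I viewed 10 or 11 pictures, depending on whether the first two crops count as one, against the limit of 10.

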